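# Line up the wrench sockets on the rail

## Task

Tidy the four loose steel wrench sockets onto the socket rail: stand one upright in the middle of each black pad, mouth up as they are now, in order of height, with the shortest on the pad next to the red end plate and the tallest at the black end. Leave all four standing still.

Things in the scene. Friction and masses are not known exactly. Their poses are not given: they have to be found in the camera images.
- socket_30: The shortest and thinnest of four round steel wrench sockets: 30 mm tall, 24 mm diameter in its upper half (a little slimmer below), standing upright on the worktop with its dark hexagonal mouth up. Loose, under 0.4 kg. Origin: centre of its underside; z up through the mouth. Round, so its yaw does not matter.
- socket_42: The second shortest of four round steel wrench sockets: 42 mm tall, 30 mm diameter in its upper half (a little slimmer below), standing upright on the worktop with its dark hexagonal mouth up. Loose, under 0.4 kg. Origin: centre of its underside; z up through the mouth. Round, so its yaw does not matter.
- socket_55: The second tallest of four round steel wrench sockets: 55 mm tall, 37 mm diameter in its upper half (a little slimmer below), standing upright on the worktop with its dark hexagonal mouth up. Loose, under 0.4 kg. Origin: centre of its underside; z up through the mouth. Round, so its yaw does not matter.
- socket_70: The tallest and thickest of four round steel wrench sockets: 70 mm tall, 45 mm diameter in its upper half (a little slimmer below), standing upright on the worktop with its dark hexagonal mouth up. Loose, under 0.4 kg. Origin: centre of its underside; z up through the mouth. Round, so its yaw does not matter.
- pad_a: First of four equal round black rubber pads in a row on a flat aluminium rail (334 x 56 x 12 mm, fixed, lying roughly along y), counted from the robot's right (-y end). 52 mm diameter, 3 mm thick, fixed, about 72 mm apart. Origin: centre of its underside; its flat top is 3 mm above the origin, 15 mm above the worktop. Its y axis runs along the rail.
- pad_b: Second of four equal round black rubber pads in a row on a flat aluminium rail (334 x 56 x 12 mm, fixed, lying roughly along y), counted from the robot's right (-y end). 52 mm diameter, 3 mm thick, fixed, about 72 mm apart. Origin: centre of its underside; its flat top is 3 mm above the origin, 15 mm above the worktop. Its y axis runs along the rail.
- pad_c: Third of four equal round black rubber pads in a row on a flat aluminium rail (334 x 56 x 12 mm, fixed, lying roughly along y), counted from the robot's right (-y end). 52 mm diameter, 3 mm thick, fixed, about 72 mm apart. Origin: centre of its underside; its flat top is 3 mm above the origin, 15 mm above the worktop. Its y axis runs along the rail.
- pad_d: Fourth of four equal round black rubber pads in a row on a flat aluminium rail (334 x 56 x 12 mm, fixed, lying roughly along y), counted from the robot's right (-y end). 52 mm diameter, 3 mm thick, fixed, about 72 mm apart. Origin: centre of its underside; its flat top is 3 mm above the origin, 15 mm above the worktop. Its y axis runs along the rail.
- red_end: Red plastic end plate, 48 x 22 x 8 mm, fixed on one end of the rail, beyond the outermost pad (about 45 mm from that pad's centre); a black one is at the other end. Which end is red changes. Origin: centre of its underside, 12 mm above the worktop, on the rail. Fixed obstacles: grey drawer cabinet, 165 mm high, at x 0.35-0.49, y above 0.21; big pale box, 185 mm high, at x over 0.58, y below -0.06.
Things that resemble listed ones, but are neither listed nor needed, are in the scene too. Leave any orange look-alike of the socket_55 alone.

How it is judged:
By the outcome, as a careful person would: the job done as asked, in the order asked, and still so for the second after the job is handed in, with the robot touching nothing.
It also fails if it takes over 125 s, if anything falls off the work surface, if the arm or the gripper's body presses on something with over 40 N, if the wrist force passes 120 N, or if a joint passes its speed limit or range.

## Robot

A 7-joint arm with a two-finger parallel gripper is mounted at the origin on a cart in front of the work surface, level with it; the furniture and walls round the work are solid. World frame = base frame: x ahead of the robot, y to its left, z up, the work surface at z = 0. Lengths are in mm, angles in rad, forces in N, time in s.
With the tool pointing down it reaches from about 400 to 875 mm from the base axis. Payload 4.4 kg.
Tool frame: the origin (TCP) lies at the very end of the fingers, on their centre line; the grasp point (between the pads) lies 19 mm behind it; z points along the fingers, y is the line along which they close (so a half turn about z gives the same grasp; the last joint's range is limited). The gripper opens to 85 mm and grips with 20 to 120 N. Pads are 22 mm wide; open, the fingers measure 114 mm over their backs; the gripper's body (76 mm by 85 mm) begins 54 mm behind the grasp point. The pads swing forward as they close: fully open they stand 13 mm farther back than shut.
Start: joints at [-1.229, 0.628, 0.038, 1.517, -0.027, 0.996, -0.02], TCP at [257.762, 596.721, 231.313] pointing down, gripper open.
Joint ranges: [-3.06, 3.06], [-0.37, 2.12], [-1.25, 1.32], [0.18, 2.47], [-1.1, 4.24], [0.23, 1.98], [-2.94, 2.94]. Speed limits (rad/s): [2.57, 2.57, 3.14, 3.14, 3.14, 3.14, 3.14].

## Interface

Orientations are given as [roll, pitch, yaw] about the fixed x, y, z axes, in that order (R = Rz(yaw) Ry(pitch) Rx(roll)).
In Python, from cell import monitor, viewer, workorder gives the robot as it stands.
- The arm moves only by the tool arm_command, never from a script. Its argument "series" is one flat list of numbers, 5 for each row, row after row: the opening in per cent of the stroke, from 0 (shut) to 100 (fully open), then the shift along the tool's x, y, z in cm, then the turn about the tool's z in degrees. In form: [claw, x, y, z, roll, claw, x, y, z, roll, ...]. A call has exactly 5 rows; each row is the pose to reach, as a shift and turn from the pose commanded when the call began, along the tool's axes at that moment; what a row does not reach only later rows make up. A row lasts 1/12 s, in which the tool goes at most 41.7 mm and 7.16 degrees, less where a joint would pass 70% of its speed; a pose out of reach is approached as far as the arm can. A call with a gripper value outside its range is refused whole. The fingers move at their own pace and stop on an object; the grip force is fixed at half the most. Time passes only in rows, so rows that repeat a pose let the fingers close, or fill a call up. It gives the time, the measured TCP pose, the force, the opening and the grip force at its end, in the units of the state.
- monitor.read_state(): the state, without advancing time (a new reading comes with each control period).
- viewer.get_image(name): name is "scene" or "side" or "wrist"; returns (picture, depth): 384x512x3 uint8, red, green, blue; 384x512 float32, mm along the optical axis (not along the pixel's ray), 0 where there is no reading.
- viewer.camera_model(name): a dict with "mtx" (3x3 intrinsics, pixels), "dist_coeffs" ([k1, k2, p1, p2, k3] as OpenCV has them; the pictures are not rectified), "R" (3x3) and "t" (3): a world point X has camera coordinates R X + t. Camera axes: x right, y down, z forward; pixel columns grow to the right and rows downward; lengths in mm; the calibration is good to about 2 mm. A picture is of the moment at which its call begins: read the wrist's pose just before it. camera_model takes no time and is no camera call; for the wrist camera it gives the pose at the moment of the call.
- workorder.finish_job(): hands the job in; it is judged then, once.
The state is a dict: "clock": time; "qpos": joint angles; "qd": joint speeds; "tau": joint torques, N m; "eef_pos": TCP position; "tool_rot": TCP orientation; "force": force on the tool from outside, world axes, zero at the start; "torque": the same for the moment, N m; "width": finger opening in mm; "gripper_force": force on a finger pad.
Only numpy, scipy, OpenCV 4.12 (cv2) and the standard library are available. Lean on these libraries where they do the work, as an engineer would, in place of code of your own. Each camera call takes 0.05 s, during which the arm holds its last target. There are 200 camera calls.

## Working session

There is one attempt and no reset: what is moved stays moved. The work goes in short steps, Python scripts to look and compute and a tool call to move; the robot and the scene stay as the last step left them, time stands still between calls to the robot, and variables do not carry over. Pictures are saved under pics/ and viewed, at most 14 in all, crops included, and the job is handed in when it is done.

Besides the shell and the picture viewer there is one more tool, called after "Request:" by a JSON object that holds its "api" and its "payload", one argument or row to a line. arm_command: Moves the arm, as the interface text tells. Its arguments: {"type":"object","properties":{"series":{"type":"array","items":{"type":"number"}}},"required":["series"]}

```bash
mkdir -p pics; ls
cat > h.py <<'E'
import numpy as np, cv2
from cell import monitor, viewer, workorder
def grab(n,f=None):
    m=viewer.camera_model(n); p,d=viewer.get_image(n)
    if f: cv2.imwrite('pics/'+f,p[:,:,::-1])
    return p,d,m
def ray(m,uv,z):
    K=np.array(m['mtx'],float);R=np.array(m['R'],float);t=np.array(m['t'],float).ravel()
    q=cv2.undistortPoints(np.array(uv,float).reshape(-1,1,2),K,np.array(m['dist_coeffs'],float)).reshape(-1,2)
    d=np.c_[q,np.ones(len(q))]@R; c=-R.T@t
    return c+d*((z-c[2])/d[:,2])[:,None]
def pts(m,dep):
    h,w=dep.shape; v,u=np.mgrid[:h,:w]
    K=np.array(m['mtx'],float);R=np.array(m['R'],float);t=np.array(m['t'],float).ravel()
    q=cv2.undistortPoints(np.stack([u,v],-1).reshape(-1,1,2).astype(float),K,np.array(m['dist_coeffs'],float)).reshape(h,w,2)
    c=np.dstack([q,np.ones((h,w))])*dep[...,None]
    return (c-t)@R
E
python3 - <<'E'
from h import *
s=monitor.read_state();print({k:np.round(s[k],3) for k in s})
for n in('scene','side'):
    p,d,m=grab(n,n+'0.png'); np.savez(n+'0.npz',p=p,d=d,**m); print(n,m)
E
```

```text
pics
{'clock': np.float64(0.0), 'qpos': array([-1.229,  0.629,  0.038,  1.518, -0.027,  0.996, -0.02 ]), 'qd': array([ 0.   , -0.001, -0.001,  0.001,  0.   ,  0.   ,  0.001]), 'tau': array([-0.0000e+00, -5.6340e+01,  1.2260e+00, -1.9345e+01,  1.1000e-02,
        1.1000e-02, -0.0000e+00]), 'eef_pos': array([257.464, 596.14 , 230.389]), 'tool_rot': array([-3.14 , -0.   ,  2.734]), 'force': array([ 0.089, -1.122, -0.834]), 'torque': array([ 0.065, -0.023, -0.041]), 'gripper_force': np.float64(0.0), 'width': np.float64(85.641)}
scene {'mtx': array([[462.71521785,   0.        , 258.48530873],
       [  0.        , 462.71521785, 185.70213458],
       [  0.        ,   0.        ,   1.        ]]), 'dist_coeffs': array([0.03593788, 0.        , 0.        , 0.        , 0.        ]), 'R': array([[ 0.65762505, -0.75317111,  0.01620428],
       [-0.52161443, -0.47075219, -0.71155517],
       [ 0.543551  ,  0.45948411, -0.70244335]]), 't': array([-371.18960639,  247.06004283, 1039.62154009])}
side {'mtx': array([[387.1549326 ,   0.        , 252.5905171 ],
       [  0.        , 387.1549326 , 194.01966405],
       [  0.        ,   0.        ,   1.        ]]), 'dist_coeffs': array([-0.03286778,  0.        ,  0.        ,  0.        ,  0.        ]), 'R': array([[-0.87212311, -0.48895412, -0.0180318 ],
       [-0.31551733,  0.59017543, -0.74306243],
       [ 0.37396536, -0.64235258, -0.66897913]]), 't': array([386.87476682, 225.99403989, 729.10038691])}
```

View pics/scene0.png

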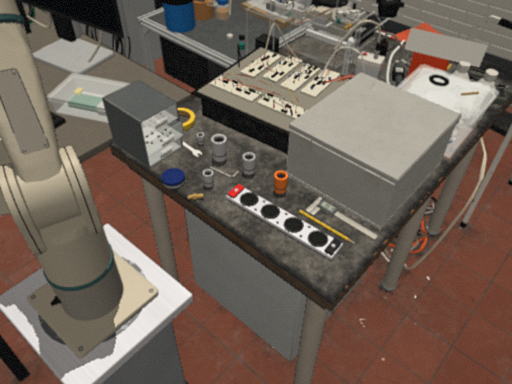

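View pics/side0.png

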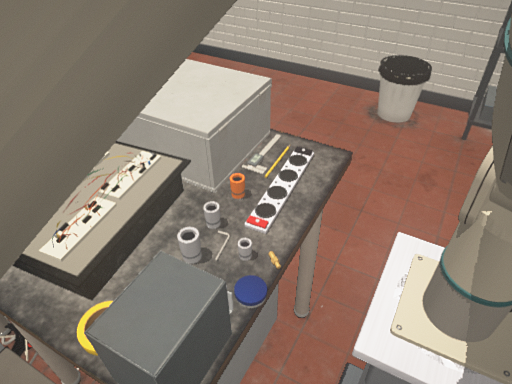

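The scene view shows four steel sockets at about (200,137), (219,147), (249,162) and (208,178). The orange look-alike is at (281,180). The rail runs from its red end (235,190) to its black end (330,245). In the side view one socket is hidden behind the cabinet.

```bash
cat > m.py <<'E'
from h import *
out=[]
for n in('scene','side'):
    z=np.load(n+'0.npz'); m={k:z[k] for k in('mtx','dist_coeffs','R','t')}
    P=pts(m,z['d']); X,Y,Z=P[...,0],P[...,1],P[...,2]; ok=(z['d']>0)&(X>300)&(X<620)&(Y>-350)&(Y<420)
    ok&=~((X>.345e3)&(X<495)&(Y>205))&~((X>575)&(Y<-55))
    msk=(ok&(Z>17)&(Z<90)).astype(np.uint8)
    k,l,st,c=cv2.connectedComponentsWithStats(msk)
    for i in range(1,k):
        if st[i,4]<20: continue
        q=P[l==i]; zt=np.percentile(q[:,2],97); top=q[q[:,2]>zt-5]
        print(n,'px',c[i].round(),st[i,4],'ztop',zt.round(1),'topcentre',((top.max(0)+top.min(0))/2).round(1)[:2],'ext',np.ptp(top,axis=0).round(1)[:2],'rgb',z['p'][l==i].mean(0).round())
    # pads: dark at z~15
    p=z['p'].astype(int); dk=(ok&(Z>6)&(Z<24)&(p.max(2)<60)).astype(np.uint8)
    k,l,st,c=cv2.connectedComponentsWithStats(dk)
    for i in range(1,k):
        if st[i,4]<60: continue
        cn=cv2.findContours((l==i).astype(np.uint8),0,1)[0][0].reshape(-1,2)
        w=ray(m,cn,15.); print(n,'dark',c[i].round(1),st[i,4],((w.max(0)+w.min(0))/2).round(1)[:2],np.ptp(w,axis=0).round(1)[:2])
    rd=(ok&(p[...,0]>120)&(p[...,1]<60)&(p[...,2]<60)&(Z<40)).astype(np.uint8)
    u=np.argwhere(rd)[:,::-1]; print('red',ray(m,u,20.).mean(0).round(1) if len(u) else 0)
z=np.load('scene0.npz'); cv2.imwrite('pics/c0.png',cv2.resize(z['p'][110:265,150:350,::-1],None,fx=4,fy=3.8,interpolation=2))
E
python3 m.py
```

```text
scene px [187. 116.] 113 ztop 22.7 topcentre [578.6 332.2] ext [70.1 89.3] rgb [212. 173.  57.]
scene px [200. 136.] 58 ztop 32.9 topcentre [537.9 213.8] ext [24.7 23.4] rgb [117. 113. 109.]
scene px [219. 145.] 321 ztop 72.3 topcentre [526.6 122. ] ext [45.2 45.7] rgb [111. 107. 104.]
scene px [249. 161.] 208 ztop 57.3 topcentre [540.7  18.1] ext [41.  37.2] rgb [111. 108. 104.]
scene px [173. 176.] 315 ztop 25.6 topcentre [367.4 144.8] ext [62.2 63.6] rgb [35. 49. 99.]
scene px [208. 175.] 132 ztop 45.9 topcentre [425.3  64. ] ext [27.5 29.2] rgb [115. 111. 107.]
scene px [280. 180.] 227 ztop 57.4 topcentre [542.6 -98.5] ext [40.6 37.5] rgb [149.  78.  35.]
scene px [236. 190.] 111 ztop 23.6 topcentre [444.4 -22.4] ext [48.2 24.3] rgb [207.  66.  61.]
scene px [247. 200.] 41 ztop 20.4 topcentre [440.9 -68.4] ext [38.6 30.8] rgb [40. 40. 37.]
scene px [265. 208.] 21 ztop 19.9 topcentre [ 448.5 -126.9] ext [20.8 24.1] rgb [50. 49. 46.]
scene px [288. 223.] 32 ztop 20.4 topcentre [ 447.1 -199.7] ext [30.2 21.9] rgb [50. 49. 47.]
scene px [297. 227.] 37 ztop 19.3 topcentre [ 454.2 -224
[... 781 characters left out ...]
 [35.  35.9] rgb [187. 110.  66.]
side px [212. 212.] 312 ztop 55.2 topcentre [537.8  23.6] ext [36.2 35.9] rgb [149. 143. 139.]
side px [257. 222.] 145 ztop 21.6 topcentre [441.  -17.5] ext [46.4 24. ] rgb [235.  94.  88.]
side px [189. 242.] 614 ztop 71.7 topcentre [524.8 126.1] ext [43.5 45.7] rgb [150. 145. 140.]
side px [244. 246.] 209 ztop 44.3 topcentre [423.8  70.8] ext [29.8 27.7] rgb [158. 151. 147.]
side px [ 92. 272.] 69 ztop 89.9 topcentre [613.6 291. ] ext [12.2 88.3] rgb [59. 54. 47.]
side px [250. 289.] 764 ztop 24.7 topcentre [364.1 149.9] ext [64.1 65.4] rgb [ 67.  77. 132.]
side px [ 88. 324.] 426 ztop 20.8 topcentre [574.6 349.2] ext [71.1 93.8] rgb [241. 217.  78.]
red 0
```

View pics/c0.png

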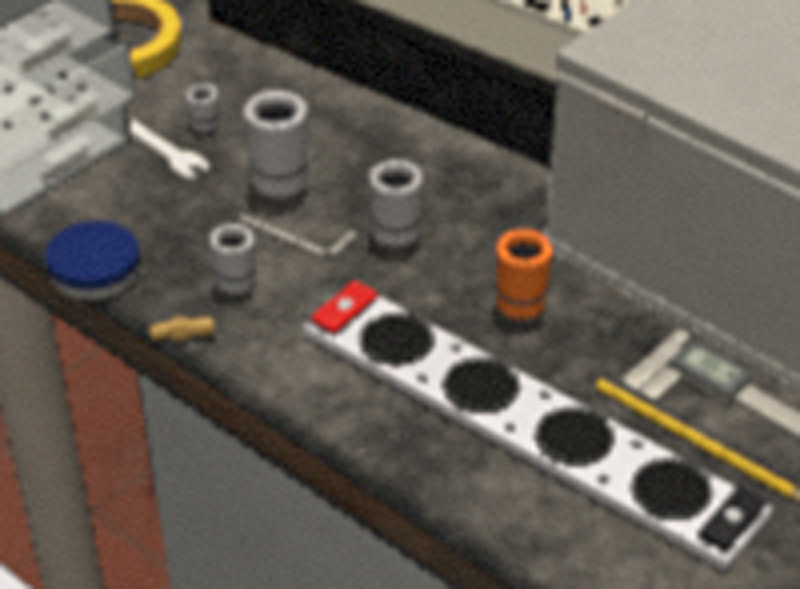

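Candidates for socket_55 in the scene view: steel at (249,162) and orange at (281,180). The steel one is 57 mm tall by depth and fits the description, and the crop confirms it. The orange one is the look-alike to leave alone. The other steel sockets measure 33 mm (200,136), 46 mm (208,175) and 72 mm (219,145). The red end is at +y, so 30→pad_d, 42→pad_c, 55→pad_b and 70→pad_a.

I'll start with socket_30, with the fingers closing along y because the cabinet is close.

```bash
cat >> h.py <<'E'
def go(x,y,z,yaw=None):
    s=monitor.read_state(); p=np.array(s['eef_pos']); from scipy.spatial.transform import Rotation as Ro
    R=Ro.from_euler('xyz',s['tool_rot']).as_matrix(); d=R.T@(np.array([x,y,z])-p)/10
    r=0 if yaw is None else -np.degrees((yaw-s['tool_rot'][2]+np.pi)%(2*np.pi)-np.pi)
    print('t',round(s['clock'],2),'p',p.round(1),'rpy',np.round(s['tool_rot'],3),'q',np.round(s['qpos'],2),'| shift cm',d.round(2),'roll',round(r,1))
E
python3 -c "
from h import *
go(540,215,200,np.pi)"
```

```text
t 0.1 p [257.5 596.2 230.5] rpy [-3.14  -0.     2.734] q [-1.23  0.63  0.04  1.52 -0.03  1.   -0.02] | shift cm [-41.05 -23.79   3.09] roll -23.4
```

Request:
{"api": "arm_command", "payload": {
  "series": [60,-2.8,-1.6,0,0,60,-5.6,-3.2,0,0,60,-8.4,-4.8,0,0,60,-11.2,-6.4,0,0,60,-14,-8,0,0]
}}

```text
clock: 0.52
eef_pos: [355.1, 466.2, 230.9]
tool_rot: [-3.141, -0.0, 2.734]
force: [0.5, -0.2, 0.2]
width: 51.2
gripper_force: 0.0
```

Request:
{"api": "arm_command", "payload": {
  "series": [60,-2.8,-1.6,0,0,60,-5.6,-3.2,0,0,60,-8.4,-4.8,0,0,60,-11.2,-6.4,0,0,60,-14,-8,0,0]
}}

```text
clock: 0.93
eef_pos: [451.8, 337.2, 231.0]
tool_rot: [-3.141, -0.0, 2.734]
force: [0.3, 0.3, -0.4]
width: 51.2
gripper_force: 0.0
```

Request:
{"api": "arm_command", "payload": {
  "series": [60,-2.6,-1.6,0.5,-5,60,-5.2,-3.2,1,-10,60,-7.8,-4.8,2,-15,60,-10.4,-6.4,3,-20,60,-13,-7.8,3,-23.4]
}}

```text
clock: 1.35
eef_pos: [538.9, 213.2, 199.1]
tool_rot: [-3.14, -0.004, -3.137]
force: [-0.7, 0.3, 0.7]
width: 51.4
gripper_force: 0.0
```

Request:
{"api": "arm_command", "payload": {
  "series": [60,0,0,0,0,60,0,0,0,0,60,0,0,0,0,60,0,0,0,0,60,0,0,0,0]
}}

```text
clock: 1.77
eef_pos: [538.9, 217.3, 201.4]
tool_rot: [3.141, -0.0, -3.139]
force: [-0.2, 0.9, -0.3]
width: 51.6
gripper_force: 0.0
```

Run:
```python
from h import *
go(540,215,150,np.pi)
p,d,m=grab('wrist','w1.png'); np.savez('w1.npz',p=p,d=d,**m)
print(-np.array(m['R']).T@np.array(m['t']).ravel())
```

```text
t 1.77 p [538.9 217.3 201.4] rpy [ 3.141 -0.    -3.139] q [-0.39  0.56 -0.07  1.75  0.05  0.83  1.1 ] | shift cm [-0.11 -0.23  5.14] roll 0.2
[455.3967422  217.13102762 344.08430297]
```

View pics/w1.png

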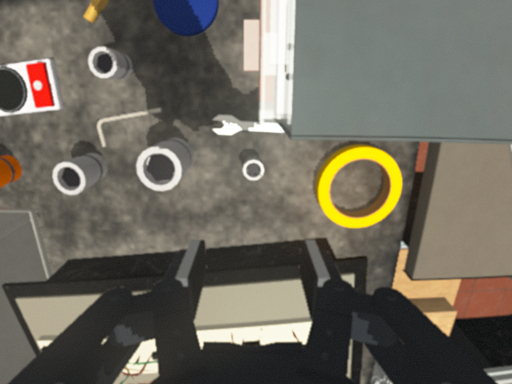

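Wrist view: socket_30 is at (254,170), 70 at (163,169), 55 at (70,178) and 42 at (103,62). The camera sits on the cabinet side of the tool, so I'll turn it half round before descending. First I'll measure from this picture.

```bash
cat >> h.py <<'E'
def rims(p,d,m,hs=(30,42,55,70),box=None,zoff=0):
    P=pts(m,d); Z=P[...,2]; g=p.astype(int); sat=g.max(2)-g.min(2)
    for h in hs:
        b=((abs(Z-zoff-h)<5)&(d>0)&(sat<45)).astype(np.uint8)
        for c in cv2.findContours(b,cv2.RETR_EXTERNAL,cv2.CHAIN_APPROX_NONE)[0]:
            if len(c)<12: continue
            w=ray(m,c.reshape(-1,2),h+zoff)[:,:2]; (cx,cy),r=cv2.minEnclosingCircle(w.astype(np.float32))
            R={30:12,42:15,55:18.5,70:22.5}[h]
            if abs(r-R)<4: print(h,'px',c.reshape(-1,2).mean(0).round(),'xy',round(cx,1),round(cy,1),'r',round(r,1))
E
python3 - <<'E'
from h import *
z=np.load('w1.npz'); rims(z['p'],z['d'],z)
E
```

```text
30 px [325. 248.] xy 633.9 307.0 r 8.9
30 px [253. 169.] xy 535.5 218.4 r 12.1
30 px [182. 148.] xy 513.6 138.5 r 13.2
30 px [118.  65.] xy 424.6 74.8 r 14.1
42 px [ 84. 170.] xy 536.8 25.8 r 17.9
42 px [103.  62.] xy 423.3 71.0 r 16.0
55 px [ 61. 279.] xy 666.2 -15.8 r 19.2
55 px [ 90. 277.] xy 661.8 22.7 r 17.0
55 px [237. 266.] xy 643.2 200.3 r 18.5
55 px [ 70. 177.] xy 538.1 23.7 r 19.7
55 px [175. 154.] xy 518.4 133.3 r 20.3
70 px [159. 168.] xy 524.2 126.6 r 23.0
```

Request:
{"api": "arm_command", "payload": {
  "series": [50,0,0,0,7,50,0,0,0,14,50,0,0,0,21,50,0,0,0,28,50,0,0,0,35]
}}

```text
clock: 2.23
eef_pos: [539.3, 216.7, 201.5]
tool_rot: [3.141, -0.0, 2.527]
force: [-0.2, 0.6, -0.2]
width: 42.4
gripper_force: 0.0
```

Request:
{"api": "arm_command", "payload": {
  "series": [50,0,0,0,7,50,0,0,0,14,50,0,0,0,21,50,0,0,0,28,50,0,0,0,35]
}}

```text
clock: 2.65
eef_pos: [539.2, 216.8, 201.5]
tool_rot: [3.141, -0.0, 1.916]
force: [-0.7, 1.0, -0.3]
width: 42.8
gripper_force: 0.0
```

Request:
{"api": "arm_command", "payload": {
  "series": [50,0,0,0,7,50,0,0,0,14,50,0,0,0,21,50,0,0,0,28,50,0,0,0,35]
}}

```text
clock: 3.07
eef_pos: [539.2, 216.9, 201.5]
tool_rot: [-3.141, -0.001, 1.305]
force: [-0.3, -0.1, -0.1]
width: 42.6
gripper_force: 0.0
```

Request:
{"api": "arm_command", "payload": {
  "series": [50,0,0,0,7,50,0,0,0,14,50,0,0,0,21,50,0,0,0,28,50,0,0,0,35]
}}

```text
clock: 3.48
eef_pos: [539.2, 216.9, 201.4]
tool_rot: [-3.141, -0.0, 0.695]
force: [0.3, -0.7, 0.6]
width: 42.8
gripper_force: 0.0
```

Request:
{"api": "arm_command", "payload": {
  "series": [50,0,0,0,7,50,0,0,0,14,50,0,0,0,21,50,0,0,0,28,50,0,0,0,35]
}}

```text
clock: 3.9
eef_pos: [539.2, 217.0, 201.4]
tool_rot: [-3.141, 0.0, 0.084]
force: [-0.2, -0.1, -0.8]
width: 42.4
gripper_force: 0.0
```

Request:
{"api": "arm_command", "payload": {
  "series": [50,0,0,0,5,50,0,0,0,5,50,0,0,0,5,50,0,0,0,5,50,0,0,0,5]
}}

```text
clock: 4.32
eef_pos: [539.6, 216.0, 201.4]
tool_rot: [-3.141, 0.0, 0.003]
force: [0.2, 0.5, -0.9]
width: 43.2
gripper_force: 0.0
```

Run:
```python
from h import *
go(538,215,90,0)
p,d,m=grab('wrist','w2.png'); np.savez('w2.npz',p=p,d=d,**m); rims(p,d,m)
print(-np.array(m['R']).T@np.array(m['t']).ravel())
```

```text
t 4.32 p [539.6 216.  201.4] rpy [-3.141e+00  0.000e+00  3.000e-03] q [-0.92  0.7   0.82  1.76 -0.62  0.96 -1.41] | shift cm [-0.16  0.1  11.14] roll 0.2
30 px [364. 256.] xy 426.6 72.3 r 14.8
30 px [322. 172.] xy 535.7 136.1 r 14.8
30 px [251. 174.] xy 536.4 218.2 r 12.1
42 px [371. 265.] xy 425.2 71.5 r 16.7
42 px [419. 170.] xy 540.9 26.8 r 17.6
55 px [327. 180.] xy 530.6 132.1 r 20.4
55 px [433. 179.] xy 538.7 24.0 r 20.2
70 px [341. 195.] xy 525.5 126.9 r 23.6
[622.52142603 216.33664752 344.03811536]
```

View pics/w2.png

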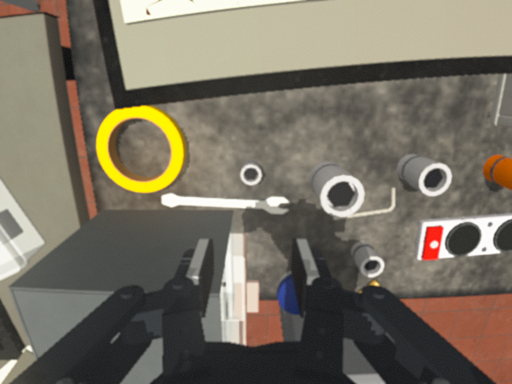

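Both wrist views agree: s30 (536,218), s70 (525,127), s55 (538.5,24) and s42 (424,71). I'll descend on socket_30, biased 3 mm away from the cabinet.

Request:
{"api": "arm_command", "payload": {
  "series": [50,0,-0.1,3,0,50,0,-0.23,6,0,50,0,-0.23,9,0,50,0,-0.23,12,0,50,0,-0.23,15,0]
}}

```text
clock: 4.78
eef_pos: [539.8, 218.1, 50.2]
tool_rot: [-3.141, -0.0, 0.002]
force: [0.9, 0.2, 0.6]
width: 42.6
gripper_force: 0.0
```

Request:
{"api": "arm_command", "payload": {
  "series": [50,0,0,1,0,50,0,0,2,0,50,0,0,3,0,50,0,0,4,0,50,0,0,4,0]
}}

```text
clock: 5.2
eef_pos: [539.4, 218.0, 10.5]
tool_rot: [-3.142, 0.001, 0.001]
force: [-0.3, -0.0, 0.2]
width: 42.5
gripper_force: 0.0
```

Run:
```python
from h import *
go(539.5,218.3,6,0)
```

```text
t 5.2 p [539.4 218.   10.5] rpy [-3.142e+00  1.000e-03  1.000e-03] q [-0.78  0.94  0.58  1.87 -0.88  0.61 -1.21] | shift cm [ 0.01 -0.03  0.45] roll 0.0
```

Request:
{"api": "arm_command", "payload": {
  "series": [50,0,0,0.2,0,50,0,0,0.4,0,50,0,0,0.4,0,10,0,0,0.4,0,10,0,0,0.4,0]
}}

```text
clock: 5.62
eef_pos: [540.1, 218.1, 8.0]
tool_rot: [-3.141, -0.001, 0.001]
force: [-1.9, 0.9, 3.8]
width: 21.5
gripper_force: 58.6
```

Request:
{"api": "arm_command", "payload": {
  "series": [10,0,0,0,0,10,0,0,0,0,10,0,0,0,0,10,0,0,0,0,10,0,0,0,0]
}}

```text
clock: 6.03
eef_pos: [540.1, 218.1, 8.0]
tool_rot: [-3.141, -0.001, 0.001]
force: [-1.4, -0.5, 5.2]
width: 22.0
gripper_force: 58.5
```

Request:
{"api": "arm_command", "payload": {
  "series": [10,0,0,-0.5,0,10,0,0,-3,0,10,0,0,-6.5,0,10,0,0,-10,0,10,0,0,-14,0]
}}

```text
clock: 6.45
eef_pos: [538.6, 217.6, 147.9]
tool_rot: [3.14, 0.002, 0.0]
force: [-0.3, 1.0, -0.6]
width: 21.9
gripper_force: 58.8
```

Request:
{"api": "arm_command", "payload": {
  "series": [10,-0.5,2,0,-7,10,-1.5,5,0,-14,10,-2.5,8,0,-21,10,-3.6,11,0,-28,10,-4.6,14,0,-35]
}}

```text
clock: 6.87
eef_pos: [492.9, 76.8, 147.5]
tool_rot: [3.141, -0.0, 0.618]
force: [-0.1, -0.9, -0.7]
width: 21.4
gripper_force: 58.8
```

Request:
{"api": "arm_command", "payload": {
  "series": [10,-2.4,1.8,0,-7,10,-4.8,3.5,0,-14,10,-7.2,5.3,0,-21,10,-9.6,7,0,-28,10,-11.9,8.8,0,-35]
}}

```text
clock: 7.28
eef_pos: [445.9, -63.8, 147.5]
tool_rot: [-3.142, 0.0, 1.228]
force: [0.9, -1.2, -1.3]
width: 21.5
gripper_force: 58.7
```

Request:
{"api": "arm_command", "payload": {
  "series": [10,0,0,0,-7,10,0,0,0,-14,10,0,0,0,-20,10,0,0,0,-20,10,0,0,0,-20]
}}

```text
clock: 7.7
eef_pos: [446.8, -62.7, 147.4]
tool_rot: [3.141, -0.0, 1.568]
force: [0.4, -0.7, -0.5]
width: 21.8
gripper_force: 58.7
```

```bash
cat >> h.py <<'E'
def pads(p,d,m):
    P=pts(m,d); Z=P[...,2]; X,Y=P[...,0],P[...,1]
    b=((Z>6)&(Z<24)&(d>0)&(p.max(2)<75)&(X>400)&(X<500)&(Y<-20)).astype(np.uint8)
    for c in cv2.findContours(b,cv2.RETR_EXTERNAL,cv2.CHAIN_APPROX_NONE)[0]:
        if cv2.contourArea(c)<150: continue
        w=ray(m,cv2.convexHull(c).reshape(-1,2),15)[:,:2]; (cx,cy),r=cv2.minEnclosingCircle(w.astype(np.float32))
        print('pad px',c.reshape(-1,2).mean(0).round(),'xy',round(cx,1),round(cy,1),'r',round(r,1),'bbox',((w.max(0)+w.min(0))/2).round(1),np.ptp(w,axis=0).round(1))
E
python3 - <<'E'
from h import *
go(446.5,-61.5,150,np.pi/2)
p,d,m=grab('wrist','w3.png'); np.savez('w3.npz',p=p,d=d,**m); pads(p,d,m)
E
```

```text
t 7.7 p [446.8 -62.7 147.4] rpy [ 3.141 -0.     1.568] q [-0.11  0.5   0.26  2.14 -0.25  0.52  0.34] | shift cm [ 0.12 -0.03 -0.26] roll -0.2
pad px [260. 306.] xy 454.3 -208.5 r 21.6 bbox [ 453.2 -211.8] [40.8 34.8]
```

View pics/w3.png

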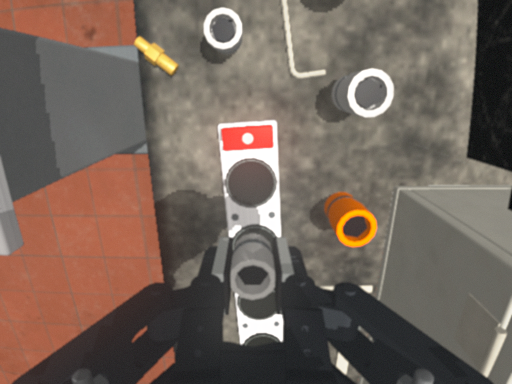

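```bash
sed -i 's/p.max(2)<75/p.max(2)<thr/; s/def pads(p,d,m)/def pads(p,d,m,thr=110)/' h.py
python3 - <<'E'
from h import *
z=np.load('w3.npz'); p,d=z['p'],z['d']
print(p[183,250],p[183,210],p[205,275])
pads(p,d,z); pads(p,d,z,130)
P=pts(z,d); print(P[183,250],P[262,252],P[290,252],P[275,253])
rims(p,d,z,(30,),zoff=139.4); rims(p,d,z,(42,55,70))
u=np.argwhere((p[...,0]>150)&(p[...,1]<70)&(p[...,2]<70))[:,::-1]
u=u[(u[:,1]<160)&(u[:,1]>110)]; print('red',ray(z,u,20).mean(0),np.ptp(ray(z,u,20),axis=0))
E
```

```text
[100  88  83] [155 144 131] [255 255 254]
pad px [261. 340.] xy 457.7 -269.7 r 21.2 bbox [ 457.7 -264.8] [42.1 18.1]
pad px [259. 305.] xy 453.8 -206.7 r 24.5 bbox [ 451.5 -209.8] [44.2 41.8]
pad px [255. 236.] xy 448.2 -129.3 r 22.3 bbox [ 447.3 -124.9] [41.3 32. ]
pad px [250. 184.] xy 444.0 -65.0 r 23.0 bbox [445.  -65.5] [43.6 44.5]
pad px [261. 340.] xy 457.1 -268.9 r 21.7 bbox [ 457.1 -264. ] [43.3 19.7]
pad px [259. 305.] xy 453.4 -206.8 r 24.8 bbox [ 451.5 -209.8] [44.3 41.8]
pad px [254. 237.] xy 447.7 -130.6 r 24.0 bbox [ 447.7 -124.3] [44.6 33.1]
pad px [250. 184.] xy 444.3 -65.1 r 23.8 bbox [444.9 -65. ] [45.6 45.5]
[444.04779736 -63.2756785   15.36383078] [446.30328104 -55.27381574 169.92596681] [446.23302146 -75.48023491 164.62142602] [446.76717222 -66.86994887 163.75780802]
42 px [348.  94.] xy 532.0 21.1 r 17.2
42 px [223.  28.] xy 423.7 69.4 r 15.1
55 px [369.  93.] xy 537.6 21.8 r 19.2
red [422.42468634 -10.20218647  20.        ] [0. 0. 0.]
```

Run:
```python
from h import *
z=np.load('w3.npz'); p,d=z['p'],z['d']; P=pts(z,d)
for u in (248,253,258):
    print(u,[(v,int(p[v,u].max()),P[v,u,1].round(1),P[v,u,2].round(1)) for v in range(240,306,3)])
```

```text
248 [(240, 88, np.float64(-55.3), np.float64(147.8)), (243, 129, np.float64(-55.3), np.float64(151.2)), (246, 136, np.float64(-54.5), np.float64(156.0)), (249, 136, np.float64(-54.4), np.float64(159.1)), (252, 127, np.float64(-54.8), np.float64(161.5)), (255, 127, np.float64(-54.8), np.float64(164.3)), (258, 136, np.float64(-54.3), np.float64(167.9)), (261, 166, np.float64(-55.0), np.float64(169.5)), (264, 155, np.float64(-56.5), np.float64(169.7)), (267, 65, np.float64(-62.6), np.float64(163.0)), (270, 56, np.float64(-63.9), np.float64(163.8)), (273, 53, np.float64(-65.8), np.float64(163.6)), (276, 56, np.float64(-67.6), np.float64(163.5)), (279, 58, np.float64(-69.3), np.float64(163.8)), (282, 55, np.float64(-71.3), np.float64(163.6)), (285, 115, np.float64(-73.4), np.float64(163.2)), (288, 127, np.float64(-74.3), np.float64(164.6)), (291, 128, np.float64(-73.8), np.float64(167.7)), (294, 155, np.float64(-74.5), np.float64(169.1)), (297, 157, np.float64(-75.4), np.float64(170.2)), (300, 79, np.float64(-204.1), np.float64(15.2)), (303, 73, np.float64(-207.8), np.float64(15.9))]
253 
[... 1487 characters left out ...]
169.5)), (264, 160, np.float64(-56.7), np.float64(169.4)), (267, 75, np.float64(-62.4), np.float64(163.3)), (270, 57, np.float64(-64.3), np.float64(163.1)), (273, 56, np.float64(-65.7), np.float64(163.8)), (276, 57, np.float64(-68.5), np.float64(162.3)), (279, 57, np.float64(-69.5), np.float64(163.5)), (282, 54, np.float64(-71.2), np.float64(163.7)), (285, 115, np.float64(-73.8), np.float64(162.8)), (288, 126, np.float64(-74.0), np.float64(164.9)), (291, 127, np.float64(-73.7), np.float64(167.7)), (294, 154, np.float64(-73.8), np.float64(170.0)), (297, 156, np.float64(-75.6), np.float64(170.0)), (300, 71, np.float64(-202.9), np.float64(16.6)), (303, 74, np.float64(-207.7), np.float64(16.0))]
```

The held socket is gripped about 3.5 mm off the TCP along y, with its underside 8 mm below the TCP. Lowering it onto pad_d.

Request:
{"api": "arm_command", "payload": {
  "series": [10,0.1,-0.1,2,0,10,0.2,-0.1,4.5,0,10,0.2,-0.1,7,0,10,0.2,-0.1,9.5,0,10,0.2,-0.1,11,0]
}}

```text
clock: 8.17
eef_pos: [444.8, -60.1, 35.4]
tool_rot: [-3.138, -0.0, 1.569]
force: [11.7, -6.8, -3.5]
width: 21.8
gripper_force: 59.3
```

Request:
{"api": "arm_command", "payload": {
  "series": [10,0,0,0.4,0,10,0,0,0.8,0,10,0,0,1.1,0,10,0,0,1.3,0,10,0,0,1.3,0]
}}

```text
clock: 8.58
eef_pos: [445.8, -60.3, 23.8]
tool_rot: [-3.141, 0.001, 1.57]
force: [0.2, -0.4, -0.6]
width: 21.6
gripper_force: 59.1
```

Run:
```python
from h import *
go(446,-61,23,np.pi/2)
print(monitor.read_state()['force'])
p,d,m=grab('wrist','w4.png'); np.savez('w4.npz',p=p,d=d,**m)
cv2.imwrite('pics/w4c.png',cv2.resize(p[150:330,170:350,::-1],None,fx=3.3,fy=3.3,interpolation=2))
```

```text
t 8.58 p [445.8 -60.3  23.8] rpy [-3.141e+00  1.000e-03  1.570e+00] q [-0.08  0.76  0.22  2.22 -0.69  0.24  0.76] | shift cm [-0.07  0.02  0.08] roll -0.0
[ 0.2198893  -0.39358048 -0.60790618]
```

View pics/w4c.png

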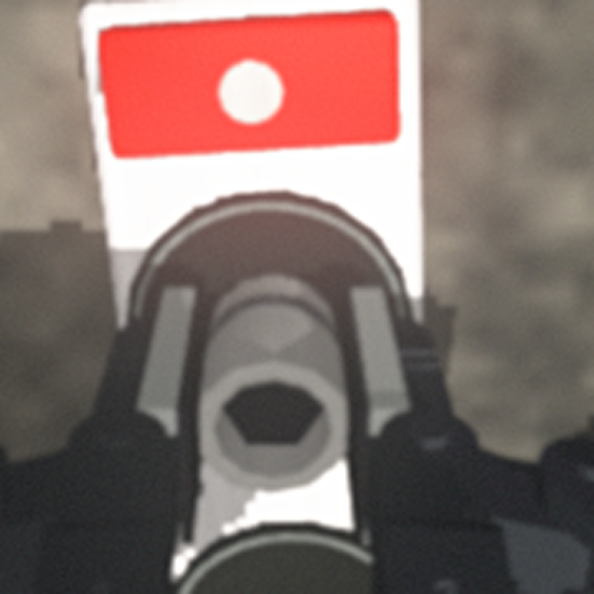

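Socket_30 sits just over pad_d between the fingers. In the crop, the pad's upper edge is at (272,192) and the socket's lower edge at about (272,275).

Run:
```python
from h import *
z=np.load('w4.npz'); 
f=lambda a,b:(170+a/3.3,150+b/3.3)
print(ray(z,[f(272,192),f(272,208),f(272,275),f(130,300),f(412,300),f(215,290),f(330,290)],15).round(1))
P=pts(z,z['d']); u=252
print([(v,int(z['p'][v,u].max()),P[v,u,1].round(1),P[v,u,2].round(1)) for v in range(204,300,4)])
```

```text
[[445.4 -37.9  15. ]
 [445.4 -40.8  15. ]
 [445.4 -53.5  15. ]
 [420.3 -58.5  15. ]
 [470.2 -58.5  15. ]
 [435.4 -56.5  15. ]
 [455.6 -56.5  15. ]]
[(204, 255, np.float64(-36.4), np.float64(12.4)), (208, 146, np.float64(-37.8), np.float64(14.9)), (212, 170, np.float64(-40.0), np.float64(15.4)), (216, 116, np.float64(-42.1), np.float64(16.1)), (220, 111, np.float64(-44.6), np.float64(16.1)), (224, 110, np.float64(-47.3), np.float64(15.6)), (228, 105, np.float64(-49.8), np.float64(15.6)), (232, 109, np.float64(-51.9), np.float64(16.4)), (236, 147, np.float64(23.3), np.float64(166.4)), (240, 106, np.float64(-52.5), np.float64(25.0)), (244, 143, np.float64(-51.9), np.float64(30.4)), (248, 142, np.float64(-52.0), np.float64(34.4)), (252, 145, np.float64(-52.0), np.float64(38.4)), (256, 137, np.float64(-51.2), np.float64(43.6)), (260, 152, np.float64(-51.7), np.float64(46.4)), (264, 140, np.float64(-54.2), np.float64(45.9)), (268, 58, np.float64(-60.4), np.float64(40.0)), (272, 54, np.float64(-63.1), np.float64(39.4)), (276, 56, np.float64(-65.9), np.float64(39.0)), (280, 57, np.float64(-67.8), np.float64(39.7)), (284, 80, np.float64(-70.3), np.float64(39.6)), (288, 125, np.float64(-71.3), np.float64(41.7)), (292, 125, np.float64(-72.6), np.float64(43.2)), (296, 155, np.float64(-72.7), np.float64(46.2))]
```

The socket's centre is at (445.5, -63.8) and the pad's at (445.3, -63.9). Releasing, lifting, then going to socket_42.

Request:
{"api": "arm_command", "payload": {
  "series": [10,0,0,0.1,0,10,0,0,0.1,0,30,0,0,0.1,0,45,0,0,0.1,0,45,0,0,0.1,0]
}}

```text
clock: 9.05
eef_pos: [446.1, -60.6, 23.5]
tool_rot: [3.141, -0.0, 1.571]
force: [-0.2, 0.2, 0.5]
width: 38.6
gripper_force: 0.0
```

Request:
{"api": "arm_command", "payload": {
  "series": [50,0,0,0,0,50,0,0,-1,0,50,0,0,-3,0,50,0,0,-6,0,50,0,0,-9.5,0]
}}

```text
clock: 9.47
eef_pos: [444.6, -60.5, 118.5]
tool_rot: [-3.138, -0.0, 1.57]
force: [1.3, 0.6, -0.4]
width: 42.7
gripper_force: 0.0
```

Request:
{"api": "arm_command", "payload": {
  "series": [60,2.5,-0.5,0,0,60,5.5,-1,0,0,60,8.5,-1.5,0,0,60,11.5,-2,0,0,60,13.1,-2.2,0,0]
}}

```text
clock: 9.88
eef_pos: [422.5, 74.1, 118.2]
tool_rot: [-3.14, -0.002, 1.575]
force: [0.2, -0.2, -0.2]
width: 51.3
gripper_force: 0.0
```

Run:
```python
from h import *
go(424.2,71.2,11,np.pi/2)
p,d,m=grab('wrist','w5.png'); np.savez('w5.npz',p=p,d=d,**m); rims(p,d,m,(42,))
```

```text
t 9.88 p [422.5  74.1 118.2] rpy [-3.140e+00 -2.000e-03  1.575e+00] q [-0.58  0.58  0.5   2.23 -0.62  0.47  0.41] | shift cm [-0.31  0.19 10.72] roll 0.2
42 px [276. 334.] xy 444.8 -61.9 r 14.2
42 px [378. 249.] xy 535.6 24.9 r 17.9
42 px [255. 206.] xy 423.4 70.7 r 15.7
```

View pics/w5.png

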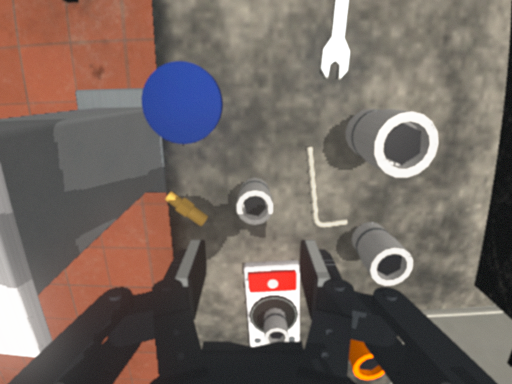

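Socket_30 stands on pad_d at (270,320). Socket_42 is below the open gripper at (255,206). Descending on it.

Request:
{"api": "arm_command", "payload": {
  "series": [60,-0.3,0.15,2,0,60,-0.3,0.15,4,0,60,-0.3,0.15,6.5,0,60,-0.3,0.15,9,0,60,-0.3,0.15,10.3,0]
}}

```text
clock: 10.35
eef_pos: [423.4, 67.9, 13.5]
tool_rot: [-3.136, -0.003, 1.571]
force: [0.1, 0.3, 0.2]
width: 50.8
gripper_force: 0.0
```

Request:
{"api": "arm_command", "payload": {
  "series": [60,0,0,0.2,0,60,0,0,0.4,0,20,0,0,0.4,0,20,0,0,0.4,0,20,0,0,0.4,0]
}}

```text
clock: 10.77
eef_pos: [426.1, 67.5, 12.3]
tool_rot: [3.141, -0.0, 1.571]
force: [-0.7, 0.2, 0.0]
width: 28.4
gripper_force: 59.1
```

Run:
```python
from h import *
go(424.2,71.2,11,np.pi/2)
```

```text
t 10.77 p [426.1  67.5  12.3] rpy [ 3.141 -0.     1.571] q [-0.42  0.79  0.29  2.27 -1.1   0.23  0.88] | shift cm [ 0.37 -0.19  0.13] roll 0.0
```

Request:
{"api": "arm_command", "payload": {
  "series": [20,0,0,-0.5,0,20,0,0,-2,0,20,0,0,-5,0,20,0,0,-8,0,20,0,0,-11,0]
}}

```text
clock: 11.18
eef_pos: [425.0, 67.4, 123.5]
tool_rot: [-3.14, 0.001, 1.571]
force: [1.2, 1.4, -1.0]
width: 28.5
gripper_force: 59.3
```

Request:
{"api": "arm_command", "payload": {
  "series": [20,-1,0.2,0,0,20,-3,0.6,0,0,20,-6,0.9,0,0,20,-9,1.2,0,0,20,-12,1.4,0,0]
}}

```text
clock: 11.6
eef_pos: [440.1, -53.1, 122.5]
tool_rot: [3.142, -0.0, 1.573]
force: [0.9, 0.6, -1.9]
width: 27.9
gripper_force: 59.3
```

Request:
{"api": "arm_command", "payload": {
  "series": [20,-3,0.3,0,0,20,-5.5,0.6,0,0,20,-7.5,0.9,0,0,20,-8.7,1,0,0,20,-8.7,1,0,0]
}}

```text
clock: 12.02
eef_pos: [450.2, -142.9, 122.8]
tool_rot: [3.14, 0.003, 1.567]
force: [0.5, -0.4, -0.3]
width: 28.4
gripper_force: 59.3
```

Run:
```python
from h import *
go(449.6,-139.5,28,np.pi/2)
p,d,m=grab('wrist','w6.png'); np.savez('w6.npz',p=p,d=d,**m); pads(p,d,m); rims(p,d,m,(55,))
P=pts(m,d);z=monitor.read_state()['eef_pos'][2]
for u in(246,252,258,264): print(u,[(v,P[v,u,0].round(1),P[v,u,1].round(1),P[v,u,2].round(1)) for v in range(235,330,4) if P[v,u,2]>z+12])
```

```text
t 12.02 p [ 450.2 -142.9  122.8] rpy [3.140e+00 3.000e-03 1.567e+00] q [-0.19  0.65  0.66  2.12 -0.71  0.6   0.98] | shift cm [ 0.37 -0.07  9.48] roll -0.2
pad px [262. 339.] xy 460.7 -318.9 r 23.4 bbox [ 460.6 -320.3] [46.2 16.5]
pad px [260. 313.] xy 457.9 -279.4 r 24.7 bbox [ 458.1 -282.9] [48.4 40.9]
pad px [251. 181.] xy 448.3 -135.5 r 23.3 bbox [ 449.  -135.6] [44.  45.9]
pad px [245.  98.] xy 444.4 -63.6 r 22.4 bbox [444.4 -63.4] [43.8 43.7]
246 [(235, np.float64(446.7), np.float64(-125.9), np.float64(135.8)), (239, np.float64(446.8), np.float64(-126.1), np.float64(139.7)), (243, np.float64(446.8), np.float64(-126.2), np.float64(143.5)), (247, np.float64(446.9), np.float64(-126.0), np.float64(147.5)), (251, np.float64(447.0), np.float64(-126.4), np.float64(150.4)), (255, np.float64(447.0), np.float64(-126.8), np.float64(153.1)), (259, np.float64(447.0), np.float64(-129.0), np.float64(152.9)), (263, np.float64(446.8), np.float64(-134.9), np.float64(146.8)), (267, np.float64(446.7), np.float64(-137.8), np.float64(145.8)), (271, np.float64(446.7), np.float64(-139.7), np.float64(1
[... 3287 characters left out ...]
64(455.2), np.float64(-134.7), np.float64(147.4)), (267, np.float64(455.3), np.float64(-137.6), np.float64(146.3)), (271, np.float64(455.3), np.float64(-139.4), np.float64(146.8)), (275, np.float64(455.3), np.float64(-141.7), np.float64(146.8)), (279, np.float64(455.4), np.float64(-144.4), np.float64(146.2)), (283, np.float64(455.4), np.float64(-145.8), np.float64(147.5)), (287, np.float64(455.5), np.float64(-149.4), np.float64(145.8)), (291, np.float64(455.4), np.float64(-149.6), np.float64(148.6)), (295, np.float64(455.3), np.float64(-150.0), np.float64(151.1)), (299, np.float64(455.2), np.float64(-151.1), np.float64(152.7)), (303, np.float64(455.2), np.float64(-153.2), np.float64(152.9))]
```

Request:
{"api": "arm_command", "payload": {
  "series": [20,0.5,-0.05,1.5,0,20,0.5,-0.05,3.5,0,20,0.5,-0.05,6,0,20,0.5,-0.05,8,0,20,0.5,-0.05,9,0]
}}

```text
clock: 12.48
eef_pos: [448.2, -131.9, 30.1]
tool_rot: [-3.138, -0.002, 1.573]
force: [0.3, -0.5, -0.3]
width: 28.0
gripper_force: 59.3
```

Request:
{"api": "arm_command", "payload": {
  "series": [20,0,0,0.1,0,20,0,0,0.3,0,20,0,0,0.4,0,20,0,0,0.4,0,20,0,0,0.4,0]
}}

```text
clock: 12.9
eef_pos: [449.9, -134.2, 28.4]
tool_rot: [3.141, 0.0, 1.572]
force: [-0.2, -0.3, -0.9]
width: 28.2
gripper_force: 59.3
```

```bash
cat >> h.py <<'E'
def held(p,d,m,r,h):
    """camera-frame check: pad far edge and held socket's near wall along its centre column; r socket radius"""
    P=pts(m,d); e=np.array(monitor.read_state()['eef_pos']); rows=[]
    R=np.array(m['R']);t=np.array(m['t']).ravel()
    for dx in(-5,0,5):
        q,_=cv2.projectPoints(np.array([[e[0]+dx,e[1],40.]]),cv2.Rodrigues(R)[0],t,m['mtx'],np.array(m['dist_coeffs'])); u=int(round(q[0,0,0]))
        c=P[:,u]; w=c[(abs(c[:,1]-e[1])<h) & (c[:,2]>e[2]+4)&(c[:,1]>e[1])]
        y=np.percentile(w[:,1],95); print('col',u,'wall+y',y.round(1),'centre',(y-np.sqrt(r*r-dx*dx)).round(1),'top',np.percentile(w[:,2],97).round(1))
E
python3 - <<'E'
from h import *
go(449.6,-137.5,28,np.pi/2)
print(monitor.read_state()['force'])
p,d,m=grab('wrist','w7.png'); np.savez('w7.npz',p=p,d=d,**m); held(p,d,m,15,40)
P=pts(m,d)
print([(v,int(p[v,252].max()),P[v,252,1].round(1),P[v,252,2].round(1)) for v in range(190,262,3)])
E
```

```text
t 12.9 p [ 449.9 -134.2   28.4] rpy [3.141 0.    1.572] q [-0.05  0.79  0.42  2.17 -0.93  0.37  1.15] | shift cm [-0.33 -0.03  0.04] roll 0.1
[-0.15849343 -0.26822419 -0.917068  ]
col 243 wall+y -117.4 centre -131.6 top 115.8
col 253 wall+y -116.6 centre -131.6 top 115.7
col 263 wall+y -117.7 centre -131.8 top 115.8
[(190, 251, np.float64(-103.6), np.float64(12.3)), (193, 251, np.float64(-105.1), np.float64(13.1)), (196, 251, np.float64(-107.1), np.float64(12.6)), (199, 166, np.float64(-108.7), np.float64(13.3)), (202, 119, np.float64(-109.9), np.float64(15.0)), (205, 104, np.float64(-111.9), np.float64(14.7)), (208, 89, np.float64(-113.6), np.float64(14.9)), (211, 87, np.float64(-115.3), np.float64(15.3)), (214, 82, np.float64(-117.1), np.float64(15.6)), (217, 122, np.float64(-117.8), np.float64(18.2)), (220, 125, np.float64(-50.7), np.float64(171.1)), (223, 108, np.float64(-118.0), np.float64(26.0)), (226, 99, np.float64(-117.7), np.float64(30.4)), (229, 121, np.float64(-118.1), np.float64(33.2)), (232, 119, np.float64(-116.5), np.float64(39.7)), (235, 119, np.float64(-116.6), np.float64(42.9)), (238, 121, np.float64(-116.8), np.float64(45.6)), (241, 120, np.float64(-116.8), np.float64(48.6)), (244, 120, np.float64(-116.7), np.float64(51.6)), (247, 121, np.float64(-116.9), np.float64(54.2)), (250, 125, np.float64(-117.2), np.float64(56.3)), (253, 228, np.float64(-117.3), np.float64(58.7)), (256, 225, np.float64(-119.6), np.float64(57.4)), (259, 172, np.float64(-121.4), np.float64(56.9))]
```

Socket centre y is -131.7 and pad centre -135.4, so I'll shift -3.6 mm before releasing.

Request:
{"api": "arm_command", "payload": {
  "series": [20,-0.2,0,0,0,20,-0.36,0,0,0,20,-0.36,0,0,0,20,-0.36,0,0.05,0,20,-0.36,0,0.05,0]
}}

```text
clock: 13.37
eef_pos: [449.4, -138.2, 27.3]
tool_rot: [-3.141, 0.0, 1.571]
force: [-0.6, -0.0, -0.4]
width: 28.6
gripper_force: 59.3
```

Run:
```python
from h import *
go(449.6,-137.5,28,np.pi/2)
p,d,m=grab('wrist'); held(p,d,m,15,40)
P=pts(m,d)
print([(v,int(p[v,252].max()),P[v,252,1].round(1),P[v,252,2].round(1)) for v in range(190,262,4)])
```

```text
t 13.37 p [ 449.4 -138.2   27.3] rpy [-3.141  0.     1.571] q [-0.04  0.79  0.42  2.16 -0.92  0.37  1.15] | shift cm [ 0.07  0.02 -0.07] roll 0.0
col 243 wall+y -121.6 centre -135.7 top 114.6
col 253 wall+y -120.4 centre -135.4 top 114.6
col 263 wall+y -121.6 centre -135.7 top 114.7
[(190, 250, np.float64(-107.3), np.float64(11.8)), (194, 96, np.float64(-108.8), np.float64(14.5)), (198, 131, np.float64(-110.3), np.float64(16.9)), (202, 89, np.float64(-113.4), np.float64(15.0)), (206, 88, np.float64(-116.0), np.float64(14.6)), (210, 87, np.float64(-118.2), np.float64(15.3)), (214, 85, np.float64(-120.5), np.float64(15.7)), (218, 125, np.float64(-121.5), np.float64(19.0)), (222, 119, np.float64(-121.6), np.float64(24.2)), (226, 98, np.float64(-122.1), np.float64(28.2)), (230, 117, np.float64(-121.8), np.float64(33.6)), (234, 118, np.float64(-121.2), np.float64(39.3)), (238, 118, np.float64(-120.8), np.float64(44.3)), (242, 118, np.float64(-121.6), np.float64(46.8)), (246, 122, np.float64(-120.5), np.float64(52.7)), (250, 132, np.float64(-120.9), np.float64(55.6)), (254, 224, np.float64(-121.7), np.float64(57.6)), (258, 212, np.float64(-123.6), np.float64(57.8))]
```

Centred within a millimetre. Releasing and going to socket_55.

Request:
{"api": "arm_command", "payload": {
  "series": [35,0,0,0,0,50,0,0,0,0,50,0,0,0,0,50,0,0,-0.5,0,50,0,0,-2.5,0]
}}

```text
clock: 13.83
eef_pos: [448.0, -137.4, 51.1]
tool_rot: [-3.137, -0.001, 1.571]
force: [-0.1, 0.4, 1.2]
width: 42.8
gripper_force: 0.0
```

Request:
{"api": "arm_command", "payload": {
  "series": [50,0,0,-2.5,0,60,0,0,-5.5,0,75,0,0,-8,0,75,1,0.5,-9,0,75,3,1.5,-9,0]
}}

```text
clock: 14.25
eef_pos: [465.2, -110.7, 145.4]
tool_rot: [3.137, 0.003, 1.566]
force: [-0.3, 0.1, 0.4]
width: 64.0
gripper_force: 0.0
```

Request:
{"api": "arm_command", "payload": {
  "series": [75,2.5,1.5,0,0,75,5.5,3,0,0,75,8.5,4.5,0,0,75,11.5,6.2,0,0,75,13.2,7.4,0,0]
}}

```text
clock: 14.67
eef_pos: [539.2, 28.7, 142.2]
tool_rot: [-3.141, -0.002, 1.576]
force: [0.3, 0.0, -0.2]
width: 63.8
gripper_force: 0.0
```

Request:
{"api": "arm_command", "payload": {
  "series": [75,0,0,0,0,75,0,0,0,0,75,0,0,0,0,75,0,0,0,0,75,0,0,0,0]
}}

```text
clock: 15.08
eef_pos: [537.7, 22.7, 142.4]
tool_rot: [-3.14, 0.0, 1.569]
force: [-0.3, -0.5, -0.0]
width: 64.2
gripper_force: 0.0
```

Run:
```python
from h import *
go(538.2,23.7,21,np.pi/2)
p,d,m=grab('wrist','w8.png'); rims(p,d,m,(55,70)); rims(p,d,m,(30,42),zoff=15)
```

```text
t 15.08 p [537.7  22.7 142.4] rpy [-3.14   0.     1.569] q [-0.56  0.72  0.75  1.93 -0.69  0.78  0.59] | shift cm [ 0.11  0.06 12.14] roll -0.1
55 px [254. 198.] xy 538.6 22.4 r 18.8
55 px [235.  64.] xy 524.4 126.7 r 16.7
70 px [234.  63.] xy 525.1 125.9 r 22.5
30 px [255. 307.] xy 540.6 -97.9 r 10.4
30 px [373. 282.] xy 656.7 -68.3 r 15.8
30 px [151. 271.] xy 438.8 -56.7 r 8.2
30 px [393. 208.] xy 663.4 9.5 r 8.3
30 px [255. 198.] xy 538.7 18.8 r 13.5
30 px [396. 156.] xy 658.7 57.0 r 8.2
30 px [398.  82.] xy 652.6 116.2 r 8.4
42 px [254. 198.] xy 539.0 23.1 r 18.5
42 px [235.  64.] xy 524.4 126.8 r 16.7
```

View pics/w8.png

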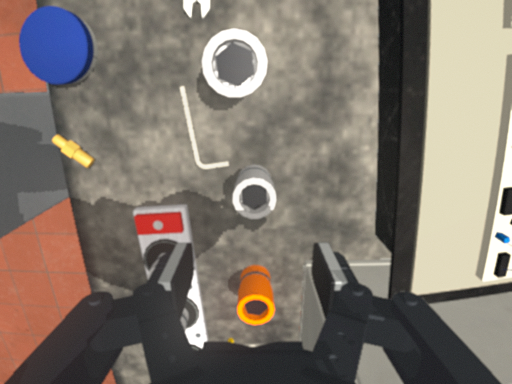

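Socket_55, steel, is at (254,198) directly in front of the tool. The orange look-alike is at (256,300) and well clear of the fingers. Descending.

Request:
{"api": "arm_command", "payload": {
  "series": [75,0.05,0.05,2,0,75,0.05,0.05,4.5,0,75,0.05,0.05,7,0,75,0.05,0.05,9.5,0,75,0.05,0.05,11.5,0]
}}

```text
clock: 15.55
eef_pos: [538.0, 23.9, 25.7]
tool_rot: [-3.14, 0.0, 1.57]
force: [-0.6, 0.8, -0.7]
width: 64.3
gripper_force: 0.0
```

Request:
{"api": "arm_command", "payload": {
  "series": [75,0,0,0.3,0,75,0,0,0.6,0,30,0,0,0.6,0,30,0,0,0.6,0,30,0,0,0.6,0]
}}

```text
clock: 15.97
eef_pos: [539.6, 24.3, 22.6]
tool_rot: [3.14, 0.0, 1.571]
force: [-0.3, -0.4, 1.3]
width: 35.5
gripper_force: 59.7
```

Request:
{"api": "arm_command", "payload": {
  "series": [30,0,0,0,0,30,0,0,0,0,30,0,0,0,0,30,0,0,-1,0,30,0,0,-2,0]
}}

```text
clock: 16.38
eef_pos: [538.4, 24.8, 41.8]
tool_rot: [-3.14, -0.0, 1.571]
force: [0.3, -0.3, -3.1]
width: 35.6
gripper_force: 60.1
```

Request:
{"api": "arm_command", "payload": {
  "series": [30,0,0,-2,0,30,0,0,-4,0,30,0,0,-7,0,30,0,0,-10,0,30,0,0,-11,0]
}}

```text
clock: 16.8
eef_pos: [540.7, 24.1, 155.6]
tool_rot: [3.137, 0.0, 1.571]
force: [0.6, -0.5, -2.2]
width: 35.4
gripper_force: 60.3
```

Run:
```python
from h import *
go(453.6,-208,150,np.pi/2)
```

```text
t 16.8 p [540.7  24.1 155.6] rpy [3.137 0.    1.571] q [-0.58  0.7   0.77  1.92 -0.68  0.8   0.57] | shift cm [-23.2   -8.72   0.52] roll 0.0
```

Request:
{"api": "arm_command", "payload": {
  "series": [30,-1.5,-0.6,0,0,30,-4,-1.5,0,0,30,-7,-2.6,0,0,30,-10,-3.7,0,0,30,-13,-4.9,0,0]
}}

```text
clock: 17.22
eef_pos: [489.3, -106.1, 151.4]
tool_rot: [-3.141, -0.0, 1.573]
force: [-0.1, 0.0, -1.9]
width: 35.9
gripper_force: 60.3
```

Request:
{"api": "arm_command", "payload": {
  "series": [30,-3,-1.1,0,0,30,-6,-2.2,0,0,30,-8.5,-3.2,0,0,30,-10,-3.7,0,0,30,-10.2,-3.8,0,0]
}}

```text
clock: 17.63
eef_pos: [450.2, -211.5, 152.0]
tool_rot: [-3.141, 0.003, 1.565]
force: [0.3, 0.2, -1.1]
width: 35.8
gripper_force: 60.3
```

Request:
{"api": "arm_command", "payload": {
  "series": [30,0,0,1,0,30,0,0,3,0,30,0,0,5,0,30,0,0,5,0,30,0,0,5,0]
}}

```text
clock: 18.05
eef_pos: [451.5, -205.6, 100.2]
tool_rot: [-3.138, -0.002, 1.573]
force: [0.0, -0.0, -3.3]
width: 35.4
gripper_force: 60.4
```

Run:
```python
from h import *
go(453.6,-208,38.5,np.pi/2)
p,d,m=grab('wrist','w9.png'); pads(p,d,m); held(p,d,m,18.5,50)
```

```text
t 18.05 p [ 451.5 -205.6  100.2] rpy [-3.138e+00 -2.000e-03  1.573e+00] q [-0.03  0.71  0.62  2.07 -0.74  0.6   1.11] | shift cm [-0.25  0.23  6.17] roll 0.1
pad px [265. 322.] xy 460.9 -329.5 r 25.0 bbox [ 461.6 -329.6] [47.5 21.4]
pad px [255. 200.] xy 452.5 -209.3 r 24.0 bbox [ 452.5 -206.1] [47.7 38.9]
pad px [249. 108.] xy 447.7 -134.7 r 23.8 bbox [ 447.9 -134.2] [47.2 45.1]
pad px [244.  18.] xy 444.5 -63.6 r 22.8 bbox [444.5 -72.5] [44.9 27.7]
col 247 wall+y -189.9 centre -207.7 top 187.8
col 254 wall+y -189.6 centre -208.1 top 187.5
col 261 wall+y -190.2 centre -208.0 top 187.7
```

Request:
{"api": "arm_command", "payload": {
  "series": [30,0.05,0.15,1,0,30,0.05,0.15,2.5,0,30,0.05,0.15,4,0,30,0.05,0.15,5.5,0,30,0.05,0.15,5.8,0]
}}

```text
clock: 18.52
eef_pos: [453.2, -206.1, 41.8]
tool_rot: [-3.139, -0.001, 1.572]
force: [-0.6, 0.2, -2.5]
width: 35.7
gripper_force: 60.4
```

Request:
{"api": "arm_command", "payload": {
  "series": [30,0,0,0,0,30,0,0,0.2,0,30,0,0,0.2,0,30,0,0,0.2,0,30,0,0,0.2,0]
}}

```text
clock: 18.93
eef_pos: [453.9, -207.2, 41.8]
tool_rot: [3.141, 0.001, 1.572]
force: [-1.9, -0.4, -2.6]
width: 35.6
gripper_force: 60.4
```

```bash
cat > chk.py <<'E'
from h import *
import sys
x,y,r,h=map(float,sys.argv[1:5]); f=sys.argv[5]
go(x,y,15,np.pi/2); print(np.round(monitor.read_state()['force'],1))
p,d,m=grab('wrist',f); held(p,d,m,r,h); P=pts(m,d)
q,_=cv2.projectPoints(np.array([[x,y+26,15.]]),cv2.Rodrigues(np.array(m['R']))[0],np.array(m['t']).ravel(),m['mtx'],np.array(m['dist_coeffs'])); u,v0=q[0,0].round().astype(int)
print('pad edge expected',u,v0); print([(v,int(p[v,u].max()),P[v,u,1].round(1).item(),P[v,u,2].round(1).item()) for v in range(v0-9,v0+42,3)])
E
python3 chk.py 453 -207 18.5 50 w10.png
```

```text
t 18.93 p [ 453.9 -207.2   41.8] rpy [3.141e+00 1.000e-03 1.572e+00] q [ 0.05  0.8   0.5   2.09 -0.85  0.47  1.21] | shift cm [ 0.02 -0.09  2.68] roll 0.0
[-1.9 -0.4 -2.6]
col 244 wall+y -191.5 centre -209.3 top 129.4
col 253 wall+y -191.2 centre -209.7 top 128.8
col 262 wall+y -191.7 centre -209.5 top 128.7
pad edge expected 252 191
[(182, 245, -175.7, 12.6), (185, 245, -178.0, 11.4), (188, 245, -179.6, 12.4), (191, 238, -181.5, 12.7), (194, 89, -183.0, 14.1), (197, 129, -184.5, 15.2), (200, 80, -186.6, 15.0), (203, 80, -188.3, 15.7), (206, 80, -190.1, 16.1), (209, 76, -192.4, 15.3), (212, 96, -194.7, 14.7), (215, 119, -192.7, 24.3), (218, 119, -192.9, 28.2), (221, 85, -192.4, 33.4), (224, 104, -193.0, 36.0), (227, 115, -192.3, 41.5), (230, 111, -191.6, 46.4)]
```

Request:
{"api": "arm_command", "payload": {
  "series": [30,0.1,0,0.1,0,30,0.1,0,0.2,0,30,0.1,0,0.3,0,30,0.1,0,0.35,0,30,0.1,0,0.35,0]
}}

```text
clock: 19.4
eef_pos: [453.3, -206.0, 37.6]
tool_rot: [-3.141, -0.0, 1.571]
force: [-0.1, -0.2, -2.0]
width: 35.6
gripper_force: 60.6
```

```bash
python3 chk.py 453 -207 18.5 50 w11.png
```

```text
t 19.4 p [ 453.3 -206.    37.6] rpy [-3.141 -0.     1.571] q [ 0.05  0.8   0.49  2.09 -0.86  0.46  1.21] | shift cm [-0.1  -0.03  2.27] roll 0.0
[-0.1 -0.2 -2. ]
col 244 wall+y -190.4 centre -208.3 top 125.3
col 253 wall+y -190.1 centre -208.6 top 125.2
col 262 wall+y -190.7 centre -208.5 top 125.0
pad edge expected 253 196
[(187, 245, -176.2, 13.2), (190, 245, -178.2, 12.7), (193, 245, -180.3, 12.4), (196, 199, -182.7, 11.0), (199, 84, -183.0, 15.5), (202, 120, -185.1, 15.1), (205, 81, -186.8, 15.6), (208, 78, -188.8, 15.6), (211, 83, -191.2, 14.6), (214, 121, -191.6, 18.2), (217, 120, -192.1, 21.7), (220, 102, -191.4, 27.5), (223, 85, -191.4, 31.5), (226, 117, -191.2, 35.9), (229, 112, -191.3, 39.4), (232, 112, -190.1, 45.3), (235, 114, -190.5, 47.9)]
```

Centred within about 0.3 mm. Releasing, then going to socket_70.

Request:
{"api": "arm_command", "payload": {
  "series": [30,0,0,0.05,0,40,0,0,0.05,0,58,0,0,0.05,0,58,0,0,0.05,0,58,0,0,-1,0]
}}

```text
clock: 19.87
eef_pos: [452.6, -205.5, 46.9]
tool_rot: [-3.139, -0.001, 1.571]
force: [-0.3, -0.0, -0.2]
width: 49.6
gripper_force: 0.0
```

Request:
{"api": "arm_command", "payload": {
  "series": [58,0,0,-2,0,58,0,0,-5,0,70,0,0,-8,0,85,0,0,-10.5,0,85,1,0.2,-10.5,0]
}}

```text
clock: 20.28
eef_pos: [457.5, -199.8, 157.8]
tool_rot: [3.134, 0.006, 1.568]
force: [0.4, -0.5, -0.2]
width: 72.3
gripper_force: 0.0
```

Request:
{"api": "arm_command", "payload": {
  "series": [85,3,0.7,0,0,85,6,1.4,0,0,85,9,2,0,0,85,12,2.6,0,0,85,15,3.2,0,0]
}}

```text
clock: 20.7
eef_pos: [487.3, -44.2, 152.9]
tool_rot: [-3.141, -0.0, 1.571]
force: [0.7, 0.1, -0.4]
width: 72.6
gripper_force: 0.0
```

Request:
{"api": "arm_command", "payload": {
  "series": [85,3,0.7,0,0,85,6,1.4,0,0,85,9,2,0,0,85,12,2.6,0,0,85,15,3.3,0,0]
}}

```text
clock: 21.12
eef_pos: [519.9, 106.0, 152.8]
tool_rot: [-3.14, -0.0, 1.572]
force: [0.8, -0.3, 0.3]
width: 72.7
gripper_force: 0.0
```

Request:
{"api": "arm_command", "payload": {
  "series": [85,1.5,0.3,0,0,85,2.2,0.4,0,0,85,2.2,0.4,0,0,85,2.2,0.4,0,0,85,2.2,0.4,0,0]
}}

```text
clock: 21.53
eef_pos: [524.0, 124.1, 152.9]
tool_rot: [-3.141, 0.001, 1.569]
force: [-0.4, -0.3, 0.1]
width: 72.4
gripper_force: 0.0
```

Run:
```python
from h import *
go(525.2,126.7,33,np.pi/2)
p,d,m=grab('wrist','w12.png'); rims(p,d,m,(70,))
```

```text
t 21.53 p [524.  124.1 152.9] rpy [-3.141e+00  1.000e-03  1.569e+00] q [-0.78  0.71  0.79  1.92 -0.7   0.81  0.4 ] | shift cm [ 0.27  0.13 11.99] roll -0.1
70 px [254. 196.] xy 525.1 126.8 r 22.7
```

View pics/w12.png

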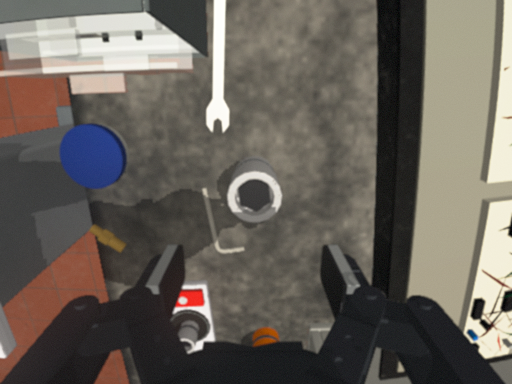

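Socket_70 is at (254,196), centred between the fingers. Descending and gripping.

Request:
{"api": "arm_command", "payload": {
  "series": [85,0.15,0.13,2,0,85,0.25,0.13,4.5,0,85,0.25,0.13,7,0,85,0.25,0.13,9.5,0,85,0.25,0.13,11.3,0]
}}

```text
clock: 22.0
eef_pos: [524.7, 126.9, 38.1]
tool_rot: [-3.139, 0.001, 1.569]
force: [0.1, 0.5, 0.0]
width: 72.5
gripper_force: 0.0
```

Request:
{"api": "arm_command", "payload": {
  "series": [85,0,0,0.3,0,85,0,0,0.5,0,40,0,0,0.5,0,40,0,0,0.5,0,40,0,0,0.5,0]
}}

```text
clock: 22.42
eef_pos: [526.3, 128.3, 36.1]
tool_rot: [3.14, -0.0, 1.571]
force: [-1.3, -0.6, 0.6]
width: 43.7
gripper_force: 60.7
```

Request:
{"api": "arm_command", "payload": {
  "series": [40,0,0,0,0,40,0,0,0,0,40,0,0,0,0,40,0,0,-1,0,40,0,0,-2,0]
}}

```text
clock: 22.83
eef_pos: [525.1, 128.7, 55.3]
tool_rot: [-3.14, 0.0, 1.571]
force: [-0.5, 0.0, -2.3]
width: 43.9
gripper_force: 61.4
```

Request:
{"api": "arm_command", "payload": {
  "series": [40,0,0,-2,0,40,0,0,-5,0,40,0,0,-8,0,40,0,0,-10,0,40,0,0,-11,0]
}}

```text
clock: 23.25
eef_pos: [526.9, 128.6, 168.1]
tool_rot: [3.138, -0.001, 1.571]
force: [0.7, 0.6, -2.1]
width: 43.6
gripper_force: 61.5
```

Run:
```python
from h import *
go(457.6,-280,160,np.pi/2)
```

```text
t 23.25 p [526.9 128.6 168.1] rpy [ 3.138e+00 -1.000e-03  1.571e+00] q [-0.8   0.7   0.81  1.9  -0.68  0.84  0.38] | shift cm [-40.86  -6.96   0.75] roll 0.0
```

Request:
{"api": "arm_command", "payload": {
  "series": [40,-1.5,-0.5,0,0,40,-4,-1.1,0,0,40,-7,-1.8,0,0,40,-10,-2.5,0,0,40,-13,-3.2,0,0]
}}

```text
clock: 23.67
eef_pos: [492.7, -2.2, 164.7]
tool_rot: [-3.14, -0.0, 1.573]
force: [0.5, -0.3, -1.3]
width: 43.5
gripper_force: 61.5
```

Request:
{"api": "arm_command", "payload": {
  "series": [40,-3,-0.5,0,0,40,-6,-1,0,0,40,-9,-1.5,0,0,40,-12,-2,0,0,40,-15,-2.5,0,0]
}}

```text
clock: 24.08
eef_pos: [468.0, -152.4, 164.7]
tool_rot: [-3.14, -0.0, 1.572]
force: [0.1, 0.4, -3.5]
width: 43.7
gripper_force: 61.5
```

Request:
{"api": "arm_command", "payload": {
  "series": [40,-3,-0.3,0,0,40,-6,-0.6,0,0,40,-9,-0.9,0,0,40,-11.5,-1.2,0,0,40,-12.9,-1.3,0,0]
}}

```text
clock: 24.5
eef_pos: [454.4, -284.2, 165.1]
tool_rot: [-3.14, 0.003, 1.568]
force: [-0.2, -0.9, -1.3]
width: 43.7
gripper_force: 61.5
```

Request:
{"api": "arm_command", "payload": {
  "series": [40,0,0,1,0,40,0,0,3,0,40,0,0,5,0,40,0,0,5,0,40,0,0,5,0]
}}

```text
clock: 24.92
eef_pos: [455.1, -278.7, 113.7]
tool_rot: [-3.138, -0.002, 1.572]
force: [-0.0, 0.1, -2.8]
width: 44.0
gripper_force: 61.7
```

```bash
python3 chk.py 457 -280 22.5 60 w13.png
python3 - <<'E'
from h import *
p,d,m=grab('wrist'); pads(p,d,m)
E
```

```text
t 24.92 p [ 455.1 -278.7  113.7] rpy [-3.138e+00 -2.000e-03  1.572e+00] q [ 0.08  0.73  0.66  1.96 -0.69  0.69  1.18] | shift cm [-0.15  0.23  9.87] roll 0.1
[-0.   0.1 -2.8]
col 248 wall+y -258.5 centre -280.4 top 200.9
col 254 wall+y -258.4 centre -280.9 top 200.9
col 260 wall+y -258.8 centre -280.8 top 201.3
pad edge expected 256 166
[(157, 253, -246.7, 12.2), (160, 253, -249.2, 12.3), (163, 253, -251.7, 12.9), (166, 255, -254.5, 12.0), (169, 112, -256.4, 15.0), (172, 98, -259.0, 15.4), (175, 86, -261.6, 15.6), (178, 84, -264.6, 14.2), (181, 83, -267.1, 15.0), (184, 82, -269.5, 16.0), (187, 80, -272.4, 15.5), (190, 79, -275.3, 14.7), (193, 77, -277.8, 15.7), (196, 75, -280.6, 15.7), (199, 110, -260.5, 78.3), (202, 136, -260.7, 83.3), (205, 133, -260.6, 88.9)]
pad px [255. 190.] xy 457.0 -281.3 r 24.3 bbox [ 457.  -276.6] [48.5 34.1]
pad px [244.  25.] xy 447.9 -135.9 r 24.0 bbox [ 447.5 -144.2] [47.  30.8]
```

Request:
{"api": "arm_command", "payload": {
  "series": [40,0,0.2,1,0,40,0,0.2,2.5,0,40,0,0.2,4,0,40,0,0.2,5.3,0,40,0,0.2,5.7,0]
}}

```text
clock: 25.43
eef_pos: [457.6, -279.7, 56.4]
tool_rot: [-3.14, -0.001, 1.572]
force: [-0.4, 0.9, -2.4]
width: 43.4
gripper_force: 61.7
```

Request:
{"api": "arm_command", "payload": {
  "series": [40,0,0,0.1,0,40,0,0,0.2,0,40,0,0,0.3,0,40,0,0,0.3,0,40,0,0,0.3,0]
}}

```text
clock: 25.85
eef_pos: [458.1, -280.7, 55.3]
tool_rot: [3.141, 0.001, 1.571]
force: [-0.2, 0.2, -3.3]
width: 43.6
gripper_force: 61.7
```

```bash
python3 chk.py 457.3 -281 22.5 60 w14.png
```

```text
t 25.85 p [ 458.1 -280.7   55.3] rpy [3.141e+00 1.000e-03 1.571e+00] q [ 0.15  0.82  0.56  1.98 -0.79  0.57  1.25] | shift cm [-0.03 -0.08  4.03] roll 0.0
[-0.2  0.2 -3.3]
col 245 wall+y -222.3 centre -244.2 top 142.0
col 253 wall+y -223.0 centre -245.5 top 142.3
col 261 wall+y -223.5 centre -245.4 top 142.3
pad edge expected 252 186
[(177, 247, -249.9, 12.4), (180, 247, -252.1, 11.9), (183, 248, -254.4, 11.2), (186, 146, -255.7, 13.9), (189, 132, -257.0, 16.1), (192, 80, -259.6, 14.7), (195, 81, -261.5, 15.2), (198, 98, -263.7, 15.0), (201, 126, -262.0, 25.1), (204, 123, -261.8, 31.0), (207, 102, -262.0, 35.3), (210, 100, -261.6, 41.0), (213, 122, -261.8, 45.1), (216, 117, -261.5, 49.9), (219, 119, -260.6, 56.2), (222, 119, -260.2, 60.8), (225, 117, -260.3, 64.2)]
```

Request:
{"api": "arm_command", "payload": {
  "series": [40,0.12,-0.05,0.1,0,40,0.12,-0.05,0.2,0,40,0.12,-0.05,0.3,0,40,0.12,-0.05,0.4,0,40,0.12,-0.05,0.4,0]
}}

```text
clock: 26.32
eef_pos: [457.3, -279.3, 51.2]
tool_rot: [-3.141, -0.0, 1.571]
force: [-0.9, 0.9, 3.1]
width: 43.8
gripper_force: 62.6
```

```bash
python3 chk.py 457.3 -281 22.5 60 w15.png
```

```text
t 26.32 p [ 457.3 -279.3   51.2] rpy [-3.141 -0.     1.571] q [ 0.15  0.82  0.55  1.98 -0.8   0.57  1.26] | shift cm [-0.17  0.    3.62] roll 0.0
[-0.9  0.9  3.1]
col 245 wall+y -221.6 centre -243.6 top 138.3
col 253 wall+y -220.9 centre -243.4 top 138.4
col 261 wall+y -221.9 centre -243.8 top 138.1
pad edge expected 253 190
[(181, 246, -250.1, 12.1), (184, 246, -252.2, 11.7), (187, 247, -254.4, 11.4), (190, 149, -255.7, 13.6), (193, 126, -257.2, 15.3), (196, 80, -259.2, 15.5), (199, 120, -260.7, 17.1), (202, 126, -260.9, 22.0), (205, 119, -260.7, 27.7), (208, 91, -260.4, 33.3), (211, 115, -260.3, 38.2), (214, 117, -260.6, 41.8), (217, 118, -259.4, 48.8), (220, 117, -259.2, 53.3), (223, 121, -259.2, 57.0), (226, 119, -258.9, 61.3), (229, 121, -259.1, 64.1)]
```

Socket_70 is in contact (+3 N) with its centre at -281.5 against the pad's -281.4. Releasing, rising clear and moving back for a final look.

Request:
{"api": "arm_command", "payload": {
  "series": [50,0,0,0,0,75,0,0,0,0,75,0,0,0,0,75,0,0,-0.5,0,75,0,0,-1.5,0]
}}

```text
clock: 26.78
eef_pos: [456.7, -278.9, 65.4]
tool_rot: [-3.139, -0.001, 1.571]
force: [0.1, 0.2, -0.8]
width: 64.0
gripper_force: 0.0
```

Request:
{"api": "arm_command", "payload": {
  "series": [75,0,0,-2.5,0,75,0,0,-5.5,0,75,0,0,-9,0,75,0,0,-12,0,75,0,0,-14,0]
}}

```text
clock: 27.2
eef_pos: [457.9, -280.4, 209.5]
tool_rot: [3.139, 0.003, 1.571]
force: [0.9, 0.2, -0.4]
width: 64.2
gripper_force: 0.0
```

Request:
{"api": "arm_command", "payload": {
  "series": [75,3,0,0,0,75,6,0,0,0,75,9,0,0,0,75,9,0,0,0,75,9,0,0,0]
}}

```text
clock: 27.62
eef_pos: [457.7, -187.4, 206.3]
tool_rot: [-3.141, -0.001, 1.575]
force: [-0.4, -0.1, -0.1]
width: 64.2
gripper_force: 0.0
```

Run:
```python
from h import *
p,d,m=grab('side','s2.png'); q,e,n=grab('scene','s3.png')
cv2.imwrite('pics/fin.png',np.hstack([cv2.resize(p[120:260,200:340,::-1],(400,400)),cv2.resize(q[150:265,215:350,::-1],(400,400))]))
for nm,a in(('side',(p,d,m)),('scene',(q,e,n))):
    print(nm); rims(*a,zoff=15); pads(*a)
go(457,-280,200,np.pi/2)
```

```text
side
30 px [265. 201.] xy 444.0 -59.7 r 13.3
30 px [277. 186.] xy 445.0 -129.1 r 14.3
30 px [236. 178.] xy 545.2 -100.5 r 9.1
42 px [278. 180.] xy 446.8 -131.2 r 16.4
42 px [288. 165.] xy 450.3 -198.9 r 17.9
42 px [  6. 151.] xy 1162.2 108.4 r 14.5
42 px [37. 51.] xy 1701.4 -407.3 r 17.2
55 px [289. 159.] xy 449.7 -204.0 r 20.7
55 px [  4. 148.] xy 1160.9 112.3 r 15.4
70 px [113. 367.] xy 455.7 409.7 r 26.0
70 px [138. 219.] xy 633.2 151.3 r 18.8
70 px [300. 140.] xy 453.3 -276.2 r 25.3
70 px [31. 46.] xy 1704.6 -396.5 r 19.1
scene
30 px [270. 206.] xy 448.6 -141.3 r 14.8
30 px [249. 191.] xy 447.0 -69.0 r 14.5
30 px [451. 148.] xy 970.8 -387.7 r 12.9
30 px [474.  29.] xy 1742.2 -128.8 r 14.2
42 px [271. 200.] xy 449.8 -139.6 r 17.3
42 px [168. 144.] xy 422.4 222.1 r 15.1
42 px [373.  77.] xy 1141.1 -22.0 r 12.9
42 px [346.  61.] xy 1164.9 107.1 r 12.4
42 px [383.  53.] xy 1304.1 35.5 r 13.1
42 px [349.  36.] xy 1330.9 201.3 r 18.4
42 px [241.  37.] xy 1043.3 506.6 r 17.3
42 px [229.  35.] xy 1022.0 550.5 r 11.6
55 px [319. 230.] xy 449.1 -290.1 r 19.1
55 px [295. 211.] xy 454.0 -214.4 r 20.9
55 px [454. 142.] xy 971.9 -390.9 r 15.8
55 px [250. 120.] xy 654.2 116.0 r 16.8
55 px [359.  70.] xy 1123.2 26.4 r 14.6
55 px [384.  50.] xy 1303.0 31.9 r 17.6
55 px [276.  43.] xy 1078.0 362.6 r 17.5
55 px [478.  23.] xy 1751.0 -133.0 r 17.8
70 px [320. 221.] xy 457.4 -287.1 r 25.6
70 px [456. 139.] xy 972.1 -391.8 r 20.4
70 px [384.  47.] xy 1307.6 33.7 r 21.4
70 px [270.  41.] xy 1053.8 373.5 r 20.0
70 px [260.  38.] xy 1047.8 414.7 r 20.1
70 px [264.  37.] xy 1061.7 406.1 r 24.0
t 27.72 p [ 457.5 -190.1  206.5] rpy [3.141e+00 1.000e-03 1.571e+00] q [-0.2   0.57  0.82  1.98 -0.56  0.83  0.93] | shift cm [-8.99 -0.06  0.66] roll 0.0
```

View pics/fin.png

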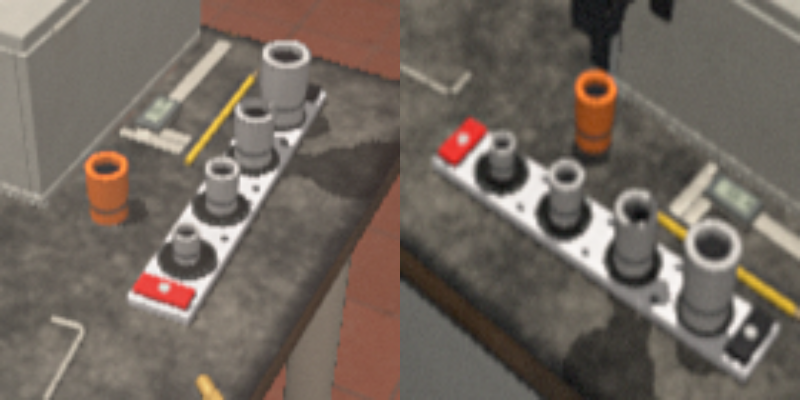

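Both views show all four upright and centred, in height order from the red end. The orange one hasn't been touched and the robot is clear.

```bash
python3 -c "
from h import *
print(workorder.finish_job())"
```

```text
the job is handed in; nothing more can be done
None
```

The job is handed in: all four sockets stand on the rail in height order, 30 mm at the red end to 70 mm at the black end, each within about 1 mm of its pad centre by the wrist camera, after about 28 s on the robot clock.

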